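Press a microscope slide carrier home against a sprung plunger and hold it

TASK

Pick up the carrier that holds the long glass slide by its upright fin, set it down flat between the two rails of the alignment jig, fin towards the open end and its front still clear of the brass sprung plunger. Then push it along the rails against the plunger until its front edge is hard against the two steel stop lugs, and finish there still holding it against the stops: the plunger pushes it back if you let go. Leave everything else on the bench where it is.

Things in the scene. Friction and masses are not known exactly. Their poses are not given: they have to be found in the camera images.
- slide_carrier: The carrier to use, loose: bare aluminium plate 116 x 44 x 14 mm (x, y, z) with one upright grip fin, and a 76 x 26 mm glass microscope slide with a white paper end let into its top. Origin at the centre of its underside; x runs along its length from the fin to the front end, z up. About 0.16 kg (varies by about 30 %).
- slide_carrier_fin (a point): Centre of the slide carrier's grip fin, axes as the carrier's: the fin is 30 mm long (x), 12 mm thick (y) and 36 mm tall (z). This point is 43 mm behind (-x) the carrier's centre, 32 mm above its underside; the fin's top is 50 mm above the underside and the plate's top 14 mm. The front face of the carrier is 101 mm ahead (+x) of this point.
- jig: Alignment jig, fixed: dark steel bed 260 x 90 mm, 12 mm thick. Origin at the centre of its underside; x runs from the open loading end (-x, two white lines) to the plunger end (+x), z up. Two rails along x, 10 mm high above the bed, from x = -90 to +50 mm, leave a channel 50 mm wide centred on y = 0. End block, 26 mm high above the bed, at x = 72 to 112 mm. Polished, slippery.
- stop: The two fixed steel stop lugs of the jig, either side of the plunger at y = +17 and -17 mm, each 14 mm wide and 16 mm high above the bed. Origin and axes as the jig's. Their faces towards the loading end lie at x = +55 mm in the jig's frame.
- jig_home (a point): Point on the bed's top midway between the faces of the stop lugs (55 mm along +x from the jig's origin, 12 mm up), axes as the jig's. With the carrier home, the bottom of its front edge is here.
- plunger_tip (a point): Round tip of the brass plunger, 9 mm in diameter, axes as the jig's; on the jig's centre line 8 mm above the bed. At rest it stands out 22 mm from the stop faces towards the loading end.
- plunger (a joint): Travel of the plunger in m: 0 at rest, fully out; grows as it is pushed in along the jig's +x; 0.022 when the carrier's front meets the stop lugs. The spring pushes back with about 3 N at first touch and about 9 N at the stops.
- dish_carrier: Bystander, loose: same plate and fin as the slide carrier, but it holds a round 35 mm clear dish instead of the long slide. Origin at the centre of its underside. The two carriers swap places from run to run.
- oil_bottle: Bystander: small amber bottle, 32 mm in diameter, 62 mm tall. Origin under its centre.
- lens_can: Bystander: steel lens can with a black cap, 36 mm in diameter, 44 mm tall. Origin under its centre.
- lens_brush: Bystander: cleaning brush 160 mm long, lying flat. Origin under its middle.
- pen_cup: Bystander: white ceramic cup, 72 mm in diameter, 90 mm tall. Origin under its centre.
Mind the look-alikes: they are no part of the job. What is shaped like the slide_carrier but blue is not meant.

How it is judged:
On the way:
1. the slide carrier stands flat on the bed between the rails, fin towards the open end, its front at least 2 mm short of the plunger, which is still fully out (y of slide_carrier_fin in the frame of jig between -0.005 and 0.005 m and z of slide_carrier_fin in the frame of jig between 0.041 and 0.047 m and angle between the x axis of slide_carrier and the x axis of jig, either way round below 0.08 rad and angle between slide_carrier's own z axis and vertical below 0.06 rad and x of slide_carrier_fin in the frame of jig between -0.115 and -0.07 m and value of joint plunger below 0.002 m and contact force between slide_carrier and jig above 0.3 N), for 0.2 s.
At the end, for the whole second after the job is handed in: Robot still pressing the slide carrier on the stop lugs (over 1 N at lugs and robot): flat in the channel (5 mm sideways, 3 mm height, 0.08 rad yaw, 0.06 rad tilt), fin to the open end, within 2.5 mm of home, plunger in over 19.5 mm, at rest (under 10 mm/s) (y of slide_carrier_fin in the frame of jig between -0.005 and 0.005 m and z of slide_carrier_fin in the frame of jig between 0.041 and 0.047 m and angle between the x axis of slide_carrier and the x axis of jig, either way round below 0.08 rad and angle between slide_carrier's own z axis and vertical below 0.06 rad and x of slide_carrier_fin in the frame of jig between -0.0485 and -0.0435 m and value of joint plunger above 0.0195 m and contact force between slide_carrier and stop above 1 N and contact force between any of the fingers, the arm and slide_carrier above 1 N and linear speed of slide_carrier below 0.01 m/s and velocity of joint plunger below 0.01 m/s); the arm keeps its last pose, push and grip.
It fails at once if the dish carrier is moved by more than 30 mm (distance of dish_carrier from where it was at the start of the episode above 0.03 m).
It fails at once if another bystander is moved by more than 30 mm (distance of any of oil_bottle, lens_can, lens_brush, pen_cup from where it was at the start of the episode above 0.03 m).
It also fails if it takes over 53 s, if anything falls off the work surface, if the arm or the gripper's body presses on something with over 40 N, if the wrist force passes 120 N, or if a joint passes its speed limit or range.

ROBOT

A 6-joint arm with a two-finger parallel gripper is mounted at the origin on the work surface. World frame = base frame: x ahead of the robot, y to its left, z up, the work surface at z = 0. Lengths are in m, angles in rad, forces in N, time in s.
With the tool pointing down it reaches from about 0.35 to 0.975 m from the base axis. Payload 4.9 kg.
Tool frame: the origin (TCP) lies on the centre line of the jaws, within the pads' length; the fingertips stand 22 mm ahead of it and the grasp point (between the pads) lies 3 mm ahead of it (manip.tcp_to_tips is the distance from the TCP to the fingertips, in m); z points along the fingers, x is the direction in which the jaws open and shut, and the axes are right-handed (so a half turn about z gives the same grasp; the last joint's range is limited). The gripper opens to 85 mm and grips with 20 to 120 N. Pads are 22 mm wide; open, the fingers measure 114 mm over their backs; the gripper's body (76 mm by 85 mm) begins 54 mm behind the grasp point. The pads swing forward as they close: fully open they stand 13 mm farther back than shut.
Start: joints at [1.025, 0.053, 1.613, -0, 1.476, -0.119], TCP at [0.259, 0.569, 0.253] pointing down, gripper open.
Joint ranges: [-3.01, 3.01], [-1.01, 2.22], [0.06, 2.58], [-1.02, 4.17], [0.09, 2.62], [-3.14, 3.14]. Speed limits (rad/s): [2.57, 2.57, 3.14, 3.14, 3.14, 3.14].

INTERFACE

Orientations are given as a unit quaternion [w, x, y, z].
In Python, from plant import manip gives the robot as it stands.
- The arm moves only by the shell command python3 -m pendant 'ROWS'. ROWS is a JSON object of lists of equal length, an entry for each row: "linear": the shift along the tool's x, y, z in cm, a list of three; "rotation": the turn, a rotation vector about the tool's x, y, z in degrees, a list of three; "grip": the closure, from 0 (fully open) to 1 (shut). A call has exactly 10 rows; each row is the pose to reach, as a shift and turn from the pose commanded when the call began, along the tool's axes at that moment; what a row does not reach only later rows make up. A row lasts 1/12 s, in which the tool goes at most 41.7 mm and 7.16 degrees, less where a joint would pass 70% of its speed; a pose out of reach is approached as far as the arm can. A call with a gripper value outside its range is refused whole. The fingers move at their own pace and stop on an object; the grip force is fixed at half the most. Time passes only in rows, so rows that repeat a pose let the fingers close, or fill a call up. It gives the time, the measured TCP pose, the force and the opening at its end, in the units of the state.
- manip.state(): the state, without advancing time (a new reading comes with each control period).
- manip.grab_frame(name): name is "scene" or "top" or "wrist"; returns the picture (420x560x3 uint8, red, green, blue); there is no depth.
- manip.calibration(name): a dict with "fx", "fy", "cx", "cy" (pixels), "cam_to_world" (4x4, takes a point from camera to world coordinates). Camera axes: x right, y up, looking along -z (the intrinsics and any distortion apply to the point x, -y, -z); pixel columns grow to the right and rows downward; lengths in m; the calibration is good to about 2 mm. A picture is of the moment at which its call begins: read the wrist's pose just before it. calibration takes no time and is no camera call; for the wrist camera it gives the pose at the moment of the call.
- manip.job_done(): hands the job in, once; it reports no verdict.
The state is a dict: "time": time; "joint_pos": joint angles; "joint_vel": joint speeds; "joint_efforts": joint torques, N m; "tool_pos": TCP position; "tool_rot": TCP orientation; "contact_force": force on the tool from outside, world axes, zero at the start; "ft_torque": the same for the moment, N m; "gripper_width": opening from 0.0 (shut) to 1.0 (fully open).
Only numpy, scipy, OpenCV 4.12 (cv2) and the standard library are available. Lean on these libraries where they do the work, as an engineer would, in place of code of your own. Each camera call takes 0.05 s, during which the arm holds its last target. There are 200 camera calls.

## Working session

There is one attempt and no reset: what is moved stays moved. The work goes in short steps, Python scripts to look and compute and a shell command to move; the robot and the scene stay as the last step left them, time stands still between calls to the robot, and variables do not carry over. Pictures are saved under pics/ and viewed, about 8 in all and at most 12, crops included, and the job is handed in when it is done.

```bash
mkdir -p pics; ls; python3 - <<'E'
from plant import manip
import cv2,numpy as np
for n in("top","scene"):
    cv2.imwrite(f"pics/{n}0.png",manip.grab_frame(n)[:,:,::-1])
    c=manip.calibration(n);print(n,{k:np.round(v,4).tolist() for k,v in c.items()})
print(manip.state())
E
```

```text
pics
top {'fx': 432.5048, 'fy': 432.5048, 'cx': 283.1658, 'cy': 204.08, 'cam_to_world': [[-0.0106, 0.9835, -0.1804, 0.3234], [-0.9995, -0.0155, -0.0261, -0.0049], [-0.0285, 0.1801, 0.9832, 1.3471], [0.0, 0.0, 0.0, 1.0]]}
scene {'fx': 441.8677, 'fy': 441.8677, 'cx': 282.0201, 'cy': 211.8698, 'cam_to_world': [[-0.2482, -0.7059, 0.6634, 1.2724], [0.9686, -0.1723, 0.1791, 0.181], [-0.0122, 0.687, 0.7266, 0.8062], [0.0, 0.0, 0.0, 1.0]]}
{'time': 0.1, 'joint_pos': array([ 1.02500987e+00,  5.33084956e-02,  1.61415498e+00,  2.48685256e-06,
        1.47598585e+00, -1.18991822e-01]), 'joint_vel': array([ 0.00072627, -0.00075518, -0.00356976, -0.00170227,  0.00060699,
        0.00186752]), 'joint_efforts': array([ 4.60406427e-04, -3.94899201e+01, -3.71366107e+01, -1.65447309e-04,
        3.82262937e-03,  1.72535420e-05]), 'tool_pos': array([0.25844539, 0.56849226, 0.25217599]), 'tool_rot': array([ 4.05194034e-04,  8.40819272e-01,  5.41315148e-01, -8.35238923e-04]), 'contact_force': array([-0.41210892,  0.06883708,  0.58887854]), 'ft_torque': array([-0.04439528,  0.05999227, -0.00146112]), 'gripper_width': 1.000067671499321}
```

View pics/top0.png

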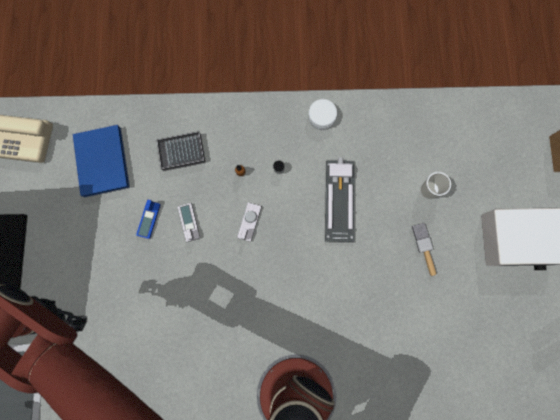

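View pics/scene0.png

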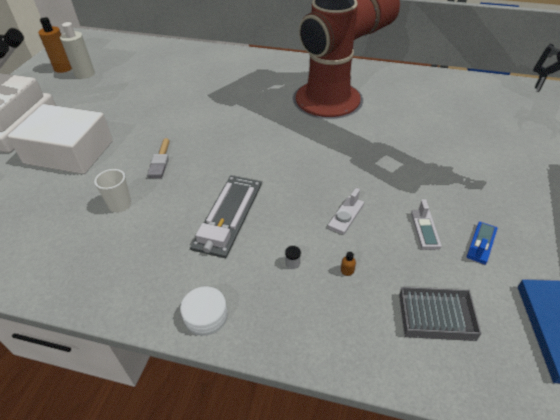

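The top view shows three candidates: blue carrier (148,218), bare carrier with a long slide (188,222), and bare carrier with a round dish (250,222). The one at (188,222) fits, since it is bare aluminium with a long slide. The jig is at (340,200), with the plunger end up and the open end down. I'll confirm in an enlarged crop and measure.

```bash
cat > h.py <<'E'
from plant import manip
import cv2,numpy as np
def ray(c,u,v,z):
    T=np.array(c["cam_to_world"]);d=T[:3,:3]@np.array([(u-c["cx"])/c["fx"],-(v-c["cy"])/c["fy"],-1]);o=T[:3,3]
    return o+d*(z-o[2])/d[2]
def proj(c,p):
    T=np.array(c["cam_to_world"]);q=T[:3,:3].T@(np.array(p)-T[:3,3])
    return c["cx"]-c["fx"]*q[0]/q[2],c["cy"]+c["fy"]*q[1]/q[2]
def toolR():
    w,x,y,z=manip.state()["tool_rot"]
    from scipy.spatial.transform import Rotation as R
    return R.from_quat([x,y,z,w])
E
python3 - <<'E'
from h import *
t=cv2.imread("pics/top0.png");s=cv2.imread("pics/scene0.png")
a=cv2.resize(t[190:260,130:220],None,fx=4,fy=4,interpolation=cv2.INTER_CUBIC)
b=cv2.resize(t[150:250,315:365],(200,400),interpolation=cv2.INTER_CUBIC)
d=cv2.resize(s[185:265,400:510],(440,320),interpolation=cv2.INTER_CUBIC)
im=np.zeros((600,800,3),np.uint8);im[:280,:360]=a;im[:400,380:580]=b;im[280:600,:][:, :380]=d[:,:380]
cv2.imwrite("pics/crop1.png",im)
c=manip.calibration("top")
hsv=cv2.cvtColor(t,cv2.COLOR_BGR2HSV);g=hsv[...,2]
# jig: dark region
m=np.zeros_like(g);m[150:250,315:365]=(g[150:250,315:365]<95)*255
m=cv2.morphologyEx(m,cv2.MORPH_CLOSE,np.ones((15,15)))
k=max(cv2.findContours(m,0,2)[0],key=cv2.contourArea);r=cv2.minAreaRect(k);B=cv2.boxPoints(r)
P=np.array([ray(c,*p,.012)[:2] for p in B]);print("jig",r,P.round(3).tolist(),P.mean(0))
print([np.linalg.norm(P[i]-P[i-1]).round(3) for i in range(4)])
for p in((184,204),(193,240),(192,237)):print(p,ray(c,*p,.014),ray(c,*p,.05))
print(g[190:260:6,160:220:6])
E
```

```text
jig ((339.4219055175781, 200.998779296875), (28.402780532836914, 80.16207885742188), 0.8951737284660339) [[0.451, -0.096], [0.707, -0.107], [0.704, -0.197], [0.449, -0.183]] [ 0.57760329 -0.14583694]
[np.float64(0.087), np.float64(0.256), np.float64(0.09), np.float64(0.255)]
(184, 204) [0.57324455 0.34353984 0.014     ] [0.56649761 0.33413001 0.05      ]
(193, 240) [0.45904354 0.31186005 0.014     ] [0.45538066 0.30330574 0.05      ]
(192, 237) [0.46843373 0.31524451 0.014     ] [0.46451727 0.30659881 0.05      ]
[[163 159 159 158 161 155 155 158 158 156]
 [159 164 154 159 155 155 160 160 158 159]
 [106 157 161 154 155 158 162 155 158 159]
 [ 98 157 156 199 121 186 155 162 165 162]
 [129 154 160 157 122 129 121 161 167 157]
 [155 160 156 159 124 122 102 161 167 164]
 [156 156 157 161 188 222 180 164 160 158]
 [156 159 161 161 207 159 146 126 160 160]
 [159 160 162 160 157 169 129 150 166 164]
 [157 160 156 163 167 153 163 162 162 161]
 [156 159 156 157 162 155 163 160 158 158]
 [157 164 160 164 157 159 163 160 162 161]]
```

View pics/crop1.png

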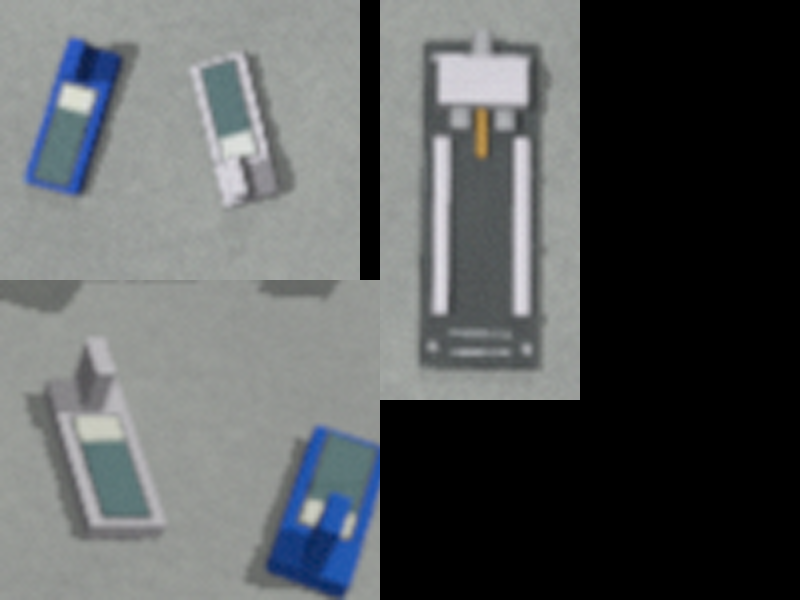

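The crop confirms the bare carrier with the long slide: fin end towards the robot near (192,237), front near (185,205). The blue one beside it is the decoy. The jig's open end is towards the robot. I'll go above the fin for a close look.

```bash
python3 -m pendant '{"linear":[[-14,29.5,4],[-14,29.5,4],[-14,29.5,4],[-14,29.5,4],[-14,29.5,4],[-14,29.5,4],[-14,29.5,4],[-14,29.5,4],[-14,29.5,4],[-14,29.5,4]],"rotation":[[0,0,-7],[0,0,-14],[0,0,-21],[0,0,-28],[0,0,-35],[0,0,-37],[0,0,-37],[0,0,-37],[0,0,-37],[0,0,-37]],"grip":[0,0,0,0,0,0,0,0,0,0]}'
python3 - <<'E'
from h import *
c=manip.calibration("wrist");im=manip.grab_frame("wrist")[:,:,::-1];cv2.imwrite("pics/w1.png",im)
import pickle;pickle.dump(c,open("w1.pkl","wb"))
s=manip.state();print(s["tool_pos"],toolR().as_matrix().round(3),np.round(c["cam_to_world"],3),c["fx"])
E
```

```text
time: 0.93
tool_pos: [0.4702, 0.3172, 0.2122]
tool_rot: [-0.0, 0.627, 0.779, -0.001]
contact_force: [0.7, 0.1, 0.2]
gripper_width: 0.996
[0.46937396 0.31867442 0.21266122] [[-0.215  0.977 -0.001]
 [ 0.977  0.215 -0.   ]
 [ 0.    -0.001 -1.   ]] [[-0.213 -0.931 -0.296  0.394]
 [ 0.977 -0.203 -0.063  0.3  ]
 [-0.001 -0.303  0.953  0.334]
 [ 0.     0.     0.     1.   ]] 363.0368299650647
```

View pics/w1.png

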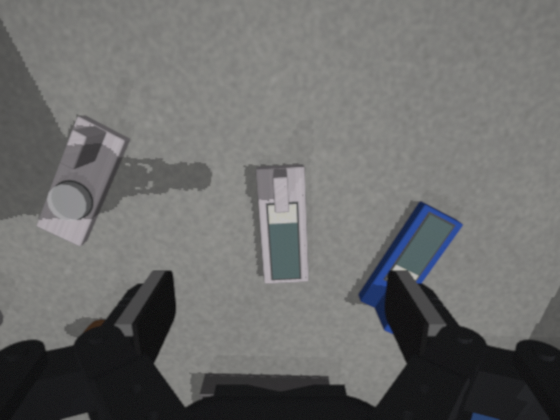

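The wrist view shows the carrier at the centre: rear edge (258,170)–(304,166), front edge (264,283)–(307,282), fin around (281,190). The blue decoy is at right, the dish carrier at left.

```bash
python3 - <<'E'
from h import *
import pickle
c=pickle.load(open("w1.pkl","rb"));im=cv2.imread("pics/w1.png")
hsv=cv2.cvtColor(im,cv2.COLOR_BGR2HSV)
Q=[ray(c,*p,.014)[:2] for p in((258,170),(304,166.5),(307,282),(264,283))]
for i in range(4):print(Q[i].round(4),np.linalg.norm(Q[i]-Q[i-1]).round(4))
f=(Q[2]+Q[3])/2;r=(Q[0]+Q[1])/2;d=(f-r)/np.linalg.norm(f-r)
print("ctr",(f+r)/2,"yaw",np.degrees(np.arctan2(d[1],d[0])));fin=(f+r)/2-.043*d;print("fin",fin)
for x in(-.015,.015):
  for y in(-.006,.006):print(proj(c,[*(fin+x*d+y*np.array([-d[1],d[0]])),.05]))
v=hsv[...,2].astype(int)
for y in (172,180,190,200,208):print(y,v[y,254:310:2])
R=toolR().as_matrix();p=manip.state()["tool_pos"];print(R.T@(np.array([*fin,.044])-p)*100)
e=np.array([-d[1],d[0],0]);print("rot",np.degrees(np.arctan2((R.T@e)[1],(R.T@e)[0])))
E
```

```text
[0.4661 0.2956] 0.1144
[0.4542 0.3352] 0.0413
[0.5668 0.3652] 0.1165
[0.577  0.3238] 0.0427
ctr [0.51603795 0.32995691] yaw 14.574723092609096
fin [0.47442168 0.31913629]
(np.float64(273.5361623974796), np.float64(177.5932651165339))
(np.float64(288.5063146952435), np.float64(177.0165525995949))
(np.float64(275.17266118723506), np.float64(212.96484441870362))
(np.float64(289.6907218784286), np.float64(212.42439495565455))
172 [ 96 106 123 124 124 123 123 125 128 121  92  87  87  87  87  87 114 164
 166 166 167 171 172 172 168 144 132 133]
180 [ 95 102 120 125 125 124 123 124 127 123 166 180 178 178 180 178 167 158
 166 166 167 171 175 181 175 156 133 130]
190 [ 96  97 117 125 125 124 123 123 126 128 151 178 180 178 177 179 175 164
 167 168 171 177 181 181 176 164 132 129]
200 [ 97  96 122 167 164 162 159 142 173 177 154 177 178 176 176 177 176 157
 170 170 167 169 175 181 178 164 129 130]
208 [ 95  97 113 169 179 176 125 155 189 190 164 168 177 177 179 180 179 167
 187 190 190 145 133 178 178 168 140 130]
[-0.06813503  0.5277195  16.86534549]
rot -2.1606420585978707
```

Sizes agree (0.115 x 0.042), and the projected fin top (274–290, 177–213) matches the image. Descend, then grip and lift.

```bash
python3 -m pendant '{"linear":[[-0.1,0.5,2],[-0.1,0.5,5],[-0.1,0.5,8],[-0.1,0.5,11],[-0.1,0.5,13.5],[-0.1,0.5,15.5],[-0.1,0.5,16.5],[-0.1,0.5,16.8],[-0.1,0.5,16.8],[-0.1,0.5,16.8]],"rotation":[[0,0,-2],[0,0,-2],[0,0,-2],[0,0,-2],[0,0,-2],[0,0,-2],[0,0,-2],[0,0,-2],[0,0,-2],[0,0,-2]],"grip":[0,0,0,0,0,0,0,0,0,0]}' && python3 -m pendant '{"linear":[[0,0,0],[0,0,0],[0,0,0],[0,0,0],[0,0,0],[0,0,0],[0,0,0],[0,0,0],[0,0,0],[0,0,0]],"rotation":[[0,0,0],[0,0,0],[0,0,0],[0,0,0],[0,0,0],[0,0,0],[0,0,0],[0,0,0],[0,0,0],[0,0,0]],"grip":[0.4,0.7,1,1,1,1,1,1,1,1]}' && python3 -m pendant '{"linear":[[0,0,-1],[0,0,-3],[0,0,-6],[0,0,-9],[0,0,-11],[0,0,-13],[0,0,-14],[0,0,-14],[0,0,-14],[0,0,-14]],"rotation":[[0,0,0],[0,0,0],[0,0,0],[0,0,0],[0,0,0],[0,0,0],[0,0,0],[0,0,0],[0,0,0],[0,0,0]],"grip":[1,1,1,1,1,1,1,1,1,1]}'
```

```text
time: 1.82
tool_pos: [0.475, 0.3206, 0.0468]
tool_rot: [0.0, 0.612, 0.791, 0.001]
contact_force: [-0.1, 0.5, 0.2]
gripper_width: 1.0
time: 2.65
tool_pos: [0.4746, 0.3195, 0.0456]
tool_rot: [0.0, 0.612, 0.791, 0.0]
contact_force: [-0.4, -0.4, 2.4]
gripper_width: 0.129
time: 3.48
tool_pos: [0.4734, 0.319, 0.1832]
tool_rot: [-0.001, 0.612, 0.791, -0.002]
contact_force: [-0.8, -0.7, -2.9]
gripper_width: 0.127
```

The fin is held at an 11 mm opening. Next I'll carry it to the left of the jig and look at the jig from there.

```bash
python3 -m pendant '{"linear":[[-1.5,-0.3,0],[-5,-1,0],[-9,-1.9,0],[-13,-2.8,0],[-17,-3.6,0],[-21,-4.5,0],[-25,-5.3,0],[-29,-6.2,0],[-32,-6.8,0],[-33.3,-7,0]],"rotation":[[0,0,1],[0,0,3],[0,0,5],[0,0,7],[0,0,9],[0,0,11],[0,0,13],[0,0,15],[0,0,16.5],[0,0,16.5]],"grip":[1,1,1,1,1,1,1,1,1,1]}'
python3 -m pendant '{"linear":[[0,0,0],[0,0,0],[0,0,0],[0,0,0],[0,0,0],[0,0,0],[0,0,0],[0,0,0],[0,0,0],[0,0,0]],"rotation":[[0,0,0],[0,0,0],[0,0,0],[0,0,0],[0,0,0],[0,0,0],[0,0,0],[0,0,0],[0,0,0],[0,0,0]],"grip":[1,1,1,1,1,1,1,1,1,1]}'
python3 - <<'E'
from h import *
c=manip.calibration("wrist");im=manip.grab_frame("wrist")[:,:,::-1];cv2.imwrite("pics/w2.png",im)
import pickle;pickle.dump(c,open("w2.pkl","wb"))
cv2.imwrite("pics/w2b.png",cv2.resize(im[:,260:],None,fx=1.4,fy=1.4,interpolation=cv2.INTER_CUBIC))
E
```

```text
time: 4.32
tool_pos: [0.489, -0.0238, 0.1832]
tool_rot: [-0.001, 0.721, 0.693, -0.002]
contact_force: [-1.6, -0.0, -1.4]
gripper_width: 0.127
time: 5.15
tool_pos: [0.4903, -0.0203, 0.1854]
tool_rot: [0.0, 0.719, 0.695, 0.0]
contact_force: [0.4, 0.3, -1.8]
gripper_width: 0.128
```

View pics/w2.png

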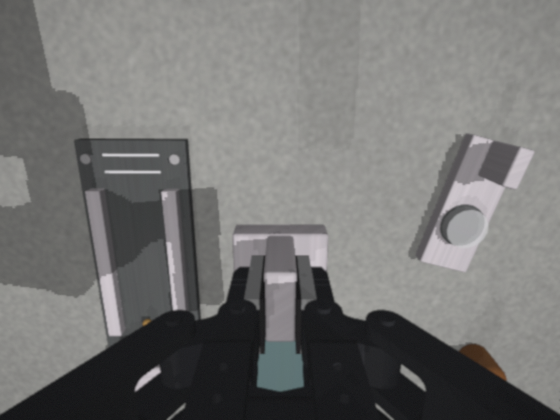

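The jig is at left: open-end corners at (76,140) and (188,139), rails running down to about (115,335) and (180,305). The held carrier is in the middle. Fit the bed's edges.

```bash
python3 - <<'E'
from h import *
import pickle
c=pickle.load(open("w2.pkl","rb"));im=cv2.imread("pics/w2.png");g=im.mean(2)
print(g[170,66:200:2].astype(int)); print(g[240,80:230:2].astype(int))
L=[];Rr=[]
for y in range(146,300,3):
    d=np.diff(cv2.GaussianBlur(g[y:y+1].astype(np.float32),(5,1),0)[0])
    xl=int(76+(y-140)*31/195);xr=int(188+(y-140)*12/176)
    a=xl-8+np.argmin(d[xl-8:xl+8]);b=xr-7+np.argmax(d[xr-7:xr+8])
    L.append(ray(c,a+.5,y,.012)[:2]);Rr.append(ray(c,b+.5,y,.012)[:2])
E=[]
for x in range(84,184,3):
    d=np.diff(g[130:150,x]);E.append(ray(c,x,130+np.argmin(d)+.5,.012)[:2])
def fit(P):
    P=np.array(P,np.float32);r=cv2.fitLine(P,cv2.DIST_HUBER,0,.0005,.001).ravel();v=r[:2];p=r[2:]
    n=np.array([-v[1],v[0]]);return p,v,np.std((P-p)@n)
for n,P in(("L",L),("R",Rr),("E",E)):
    p,v,s=fit(P);print(n,p,v,"ang",np.degrees(np.arctan2(v[1],v[0])),"sd",s)
(pl,vl,_),(pr,vr,_),(pe,ve,_)=map(fit,(L,Rr,E))
vl*=np.sign(vl[0]);vr*=np.sign(vr[0]);u=vl+vr;u/=np.linalg.norm(u);n=np.array([-u[1],u[0]])
print("width",(pl-pr)@n)
ne=np.array([-ve[1],ve[0]]);ym=((pl+pr)/2)@n
o=(pl+pr)/2;o=n*ym+u*((pe-n*ym)@ne)/(u@ne)
org=o+.13*u;print("origin",org,"yaw",np.degrees(np.arctan2(u[1],u[0])),"yaw from end",np.degrees(np.arctan2(ne[1],ne[0])))
# checks: rails' start, in jig frame
for q in((87,190),(104,190),(163,191),(178,191)):
    w=ray(c,*q,.022)[:2]-org;print(q,w@u,w@n)
# carrier as held, plate rear edge in tool frame
s=manip.state();R=toolR().as_matrix();zt=s["tool_pos"][2]-.0456+.014
for q in((234,233),(327,232)):print("rear",R.T@(ray(c,*q,zt)-s["tool_pos"]))
fin=org-.09*u;tgt=np.array([*fin,s["tool_pos"][2]]);print("fin tgt",fin,"tool delta cm",R.T@(tgt-s["tool_pos"])*100)
e=R.T@np.array([*n,0]);print("rot",np.degrees(np.arctan2(e[1],e[0])))
E
```

```text
[106 105 103 103 104 104  88  63  60  61  61  61  60  64  82  85  85  87
  86 109 144 146 147 147 148 148 148 147 148 148 147 147 148 146 137 136
 136 137 137 137 137 136 134 132 133 133 133 112  86  87  88  88  87  87
  87  87  88  86  86  86  82  54 105 146 152 152 154]
[104 106 106 103 101  82  82 136 140 142 142 142 140 114  76  73  65  59
  61  63  61  62  62  63  62  64  64  63  62  63  63  62  62  63  63  64
  63  62  65  82  87  83  66 117 143 145 145 144 145 136  90  70  60  62
  63  63  46  48  92 101 103 104 104 106 107 108 112 110 107 114 153 159
 157 153 151]
L [ 0.5171393 -0.1893745] [ 0.99900836 -0.04452329] ang -2.5518403 sd 0.00027007793
R [ 0.52228045 -0.09670094] [ 0.9992642  -0.03835505] ang -2.1981213 sd 0.000251574
E [ 0.4462187  -0.14390549] [0.04757594 0.99886763] ang 87.27306 sd 0.00022311574
width -0.092807
origin [ 0.5762931  -0.14538452] yaw -2.3749807 yaw from end 177.27307
(87, 190) -0.08902752907803808 -0.03608311450810181
(104, 190) -0.08913491930275 -0.02224877398080493
(163, 191) -0.0886624508159875 0.025679995912255463
(178, 191) -0.08875728610346577 0.03789337093867806
rear [-0.02122663 -0.01563685  0.03159868]
rear [ 0.02094107 -0.01614292  0.03159807]
fin tgt [ 0.4863704  -0.14165498] tool delta cm [-1.21328132e+01  1.94469102e-02  1.62829756e-04]
rot 0.4265889382696958
```

The width of 92.8 mm means the right edge includes the side face, and the rail readings disagree by about 3 mm. Checking an enlarged crop.

```bash
python3 -c "
import cv2
im=cv2.imread('pics/w2.png');cv2.imwrite('pics/c2.png',cv2.resize(im[130:270,65:225],(640,560),interpolation=cv2.INTER_NEAREST))"
```

```text
(no output)
```

View pics/c2.png

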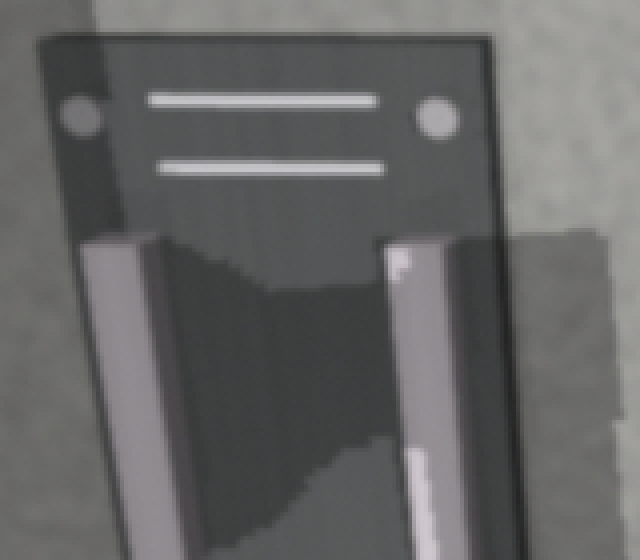

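Clear now. The rail tops' inner edges are at (100.5,190.7) and (161.5,190.7) in the full image, further along at (111.5,265) and (168.5,265). Holes are at (85.3,159) and (174.5,159.5), and the white lines' centres at (130.8,155) and (132.9,171.8).

```bash
python3 - <<'E'
from h import *
import pickle
c=pickle.load(open("w2.pkl","rb"))
org=np.array([.57629,-.14538]);a=np.radians(-2.55);u=np.array([np.cos(a),np.sin(a)]);n=np.array([-u[1],u[0]])
def m(*q,z):
    w=ray(c,*q,z)[:2]-org;return np.round([w@u,w@n],4)
print("inner start",m(100.5,190.7,z=.022),m(161.5,190.7,z=.022));print("inner far",m(111.5,265,z=.022),m(168.5,265,z=.022))
print("outer",m(85,190.7,z=.022),m(176.75,190.7,z=.022))
print("holes",m(85.3,159,z=.012),m(174.5,159.5,z=.012));print("lines",m(130.8,155,z=.012),m(132.9,171.8,z=.012))
print("bed corners",m(75,140,z=.012),m(186,140,z=.012))
E
```

```text
inner start [-0.0884 -0.0255] [-0.089   0.0242]
inner far [-0.0213 -0.0253] [-0.0219  0.0243]
outer [-0.0883 -0.0381] [-0.0891  0.0366]
holes [-0.1125 -0.0393] [-0.1128  0.0339]
lines [-0.1162 -0.0016] [-0.1022 -0.0014]
bed corners [-0.1279 -0.0452] [-0.1288  0.0444]
```

Channel 49.6 mm wide, yaw -2.55°, with only about 1 mm of origin corrections. Move above the slot, then down to just above the rails.

```bash
python3 -m pendant '{"linear":[[-1,0,0],[-3,0.1,0],[-5.5,0.1,0],[-8,0.2,0],[-10.5,0.2,0],[-11.8,0.25,0],[-12.2,0.25,0],[-12.2,0.25,0],[-12.2,0.25,0],[-12.2,0.25,0]],"rotation":[[0,0,0.6],[0,0,0.6],[0,0,0.6],[0,0,0.6],[0,0,0.6],[0,0,0.6],[0,0,0.6],[0,0,0.6],[0,0,0.6],[0,0,0.6]],"grip":[1,1,1,1,1,1,1,1,1,1]}'
python3 -m pendant '{"linear":[[0,0,1],[0,0,3],[0,0,5],[0,0,7],[0,0,9],[0,0,10.5],[0,0,11.2],[0,0,11.5],[0,0,11.5],[0,0,11.5]],"rotation":[[0,0,0],[0,0,0],[0,0,0],[0,0,0],[0,0,0],[0,0,0],[0,0,0],[0,0,0],[0,0,0],[0,0,0]],"grip":[1,1,1,1,1,1,1,1,1,1]}'
python3 - <<'E'
from h import *
P=[];Q=[]
for i in range(8):
    im=manip.grab_frame("scene");s=manip.state();P.append(s["tool_pos"]);Q.append(toolR().as_matrix()[:2,0])
p=np.mean(P,0);q=np.mean(Q,0);print(p,np.degrees(np.arctan2(q[1],q[0])),s["contact_force"])
a=np.radians(-2.55);u=np.array([np.cos(a),np.sin(a)]);n=np.array([-u[1],u[0]])
d=p[:2]-[.57755,-.14624];print("tcp in jig",d@u,d@n)
t=manip.grab_frame("top")[:,:,::-1];im=im[:,:,::-1]
o=np.zeros((600,800,3),np.uint8);o[:480,:480]=cv2.resize(im[160:280,170:290],(480,480),interpolation=cv2.INTER_CUBIC);o[:500,500:]=cv2.resize(t[150:250,310:370],(300,500),interpolation=cv2.INTER_CUBIC)
cv2.imwrite("pics/c3.png",o)
E
```

```text
time: 6.03
tool_pos: [0.4886, -0.1415, 0.1852]
tool_rot: [-0.0, 0.722, 0.692, 0.0]
contact_force: [0.1, 0.2, -2.1]
gripper_width: 0.13
time: 6.87
tool_pos: [0.4893, -0.1425, 0.0711]
tool_rot: [0.001, 0.723, 0.691, 0.0]
contact_force: [1.1, 0.5, -0.8]
gripper_width: 0.125
[ 0.48926946 -0.14270306  0.07128769] 87.44912408556472 [-0.76654893 -0.14051195 -0.9968136 ]
tcp in jig -0.08835048460859185 -0.0003942747875385977
```

View pics/c3.png

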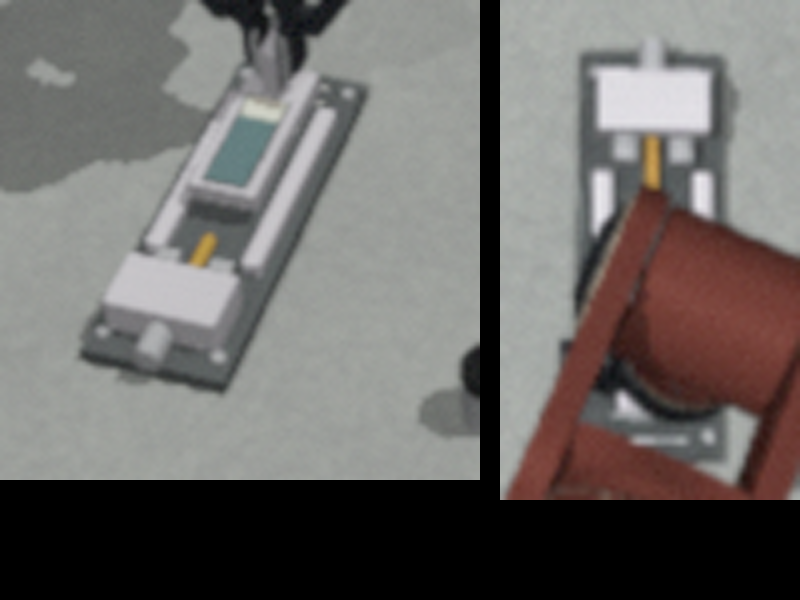

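The carrier is aligned over the channel, its front (crop 188–257, ~200) well short of the plunger tip (crop 210,238). Lower gently.

```bash
python3 -m pendant '{"linear":[[0,0,0.2],[0,0,0.4],[0,0,0.6],[0,0,0.8],[0,0,0.9],[0,0,1.0],[0,0,1.1],[0,0,1.2],[0,0,1.2],[0,0,1.2]],"rotation":[[0,0,0],[0,0,0],[0,0,0],[0,0,0],[0,0,0],[0,0,0],[0,0,0],[0,0,0],[0,0,0],[0,0,0]],"grip":[1,1,1,1,1,1,1,1,1,1]}'; python3 -m pendant '{"linear":[[0,0,0.02],[0,0,0.04],[0,0,0.06],[0,0,0.08],[0,0,0.1],[0,0,0.12],[0,0,0.14],[0,0,0.14],[0,0,0.14],[0,0,0.14]],"rotation":[[0,0,0],[0,0,0],[0,0,0],[0,0,0],[0,0,0],[0,0,0],[0,0,0],[0,0,0],[0,0,0],[0,0,0]],"grip":[1,1,1,1,1,1,1,1,1,1]}'
python3 - <<'E'
from h import *
P=[];F=[]
for i in range(8):
    im=manip.grab_frame("wrist");s=manip.state();P.append(s["tool_pos"]);F.append(s["contact_force"])
print(np.mean(P,0),np.mean(F,0))
cv2.imwrite("pics/w3.png",im[:,:,::-1])
E
```

```text
time: 8.15
tool_pos: [0.4886, -0.1425, 0.0583]
tool_rot: [-0.0, 0.723, 0.691, -0.0]
contact_force: [-0.1, 0.3, -1.1]
gripper_width: 0.13
time: 8.98
tool_pos: [0.4891, -0.1426, 0.0576]
tool_rot: [0.0, 0.723, 0.691, 0.0]
contact_force: [-1.4, 1.0, 5.9]
gripper_width: 0.13
[ 0.48906531 -0.14264749  0.0576218 ] [-1.51812862  0.7797971   5.36826132]
```

View pics/w3.png

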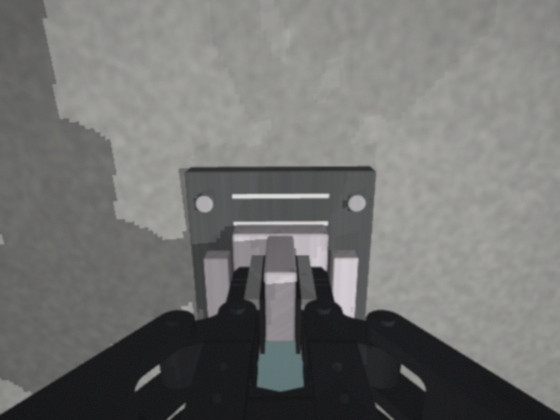

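Seated: z 57.6 mm as predicted, about 5 N support, and the plate (233–328, 234) sits between the rails (229, 334) with the front clear. Push along tool +y.

```bash
python3 -m pendant '{"linear":[[0,0.3,0],[0,0.8,0],[0,1.3,0],[0,1.8,0],[0,2.3,0],[0,2.8,0],[0,3.3,0],[0,3.7,0],[0,4.0,0],[0,4.0,0]],"rotation":[[0,0,0],[0,0,0],[0,0,0],[0,0,0],[0,0,0],[0,0,0],[0,0,0],[0,0,0],[0,0,0],[0,0,0]],"grip":[1,1,1,1,1,1,1,1,1,1]}'; python3 -m pendant '{"linear":[[0,0.05,0],[0,0.1,0],[0,0.15,0],[0,0.2,0],[0,0.25,0],[0,0.3,0],[0,0.3,0],[0,0.3,0],[0,0.3,0],[0,0.3,0]],"rotation":[[0,0,0],[0,0,0],[0,0,0],[0,0,0],[0,0,0],[0,0,0],[0,0,0],[0,0,0],[0,0,0],[0,0,0]],"grip":[1,1,1,1,1,1,1,1,1,1]}'
```

```text
time: 10.22
tool_pos: [0.5278, -0.1445, 0.0576]
tool_rot: [-0.001, 0.723, 0.691, -0.001]
contact_force: [-8.1, 0.4, 10.8]
gripper_width: 0.128
time: 11.05
tool_pos: [0.5299, -0.1446, 0.0576]
tool_rot: [-0.002, 0.723, 0.691, -0.002]
contact_force: [-12.3, 0.7, 12.7]
gripper_width: 0.128
```

```bash
python3 -m pendant '{"linear":[[0,0.03,0],[0,0.06,0],[0,0.09,0],[0,0.12,0],[0,0.15,0],[0,0.15,0],[0,0.15,0],[0,0.15,0],[0,0.15,0],[0,0.15,0]],"rotation":[[0,0,0],[0,0,0],[0,0,0],[0,0,0],[0,0,0],[0,0,0],[0,0,0],[0,0,0],[0,0,0],[0,0,0]],"grip":[1,1,1,1,1,1,1,1,1,1]}'; python3 -m pendant '{"linear":[[0,0.03,0],[0,0.06,0],[0,0.09,0],[0,0.12,0],[0,0.15,0],[0,0.15,0],[0,0.15,0],[0,0.15,0],[0,0.15,0],[0,0.15,0]],"rotation":[[0,0,0],[0,0,0],[0,0,0],[0,0,0],[0,0,0],[0,0,0],[0,0,0],[0,0,0],[0,0,0],[0,0,0]],"grip":[1,1,1,1,1,1,1,1,1,1]}'
```

```text
time: 11.88
tool_pos: [0.5313, -0.1446, 0.0576]
tool_rot: [-0.002, 0.723, 0.691, -0.002]
contact_force: [-12.6, 0.3, 12.7]
gripper_width: 0.131
time: 12.72
tool_pos: [0.5321, -0.1447, 0.0576]
tool_rot: [-0.003, 0.722, 0.691, -0.003]
contact_force: [-16.4, 0.1, 15.8]
gripper_width: 0.129
```

```bash
python3 -m pendant '{"linear":[[0,0.03,0],[0,0.06,0],[0,0.09,0],[0,0.12,0],[0,0.15,0],[0,0.15,0],[0,0.15,0],[0,0.15,0],[0,0.15,0],[0,0.15,0]],"rotation":[[0,0,0],[0,0,0],[0,0,0],[0,0,0],[0,0,0],[0,0,0],[0,0,0],[0,0,0],[0,0,0],[0,0,0]],"grip":[1,1,1,1,1,1,1,1,1,1]}'
python3 - <<'E'
from h import *
P=[];F=[]
for i in range(8):
    im=manip.grab_frame("scene");s=manip.state();P.append(s["tool_pos"]);F.append(s["contact_force"])
p=np.mean(P,0);print(p,np.mean(F,0),np.abs(s["joint_vel"]).max())
a=np.radians(-2.55);u=np.array([np.cos(a),np.sin(a)]);n=np.array([-u[1],u[0]])
d=p[:2]-[.57755,-.14624];print("tcp in jig",d@u,d@n)
cv2.imwrite("pics/c4.png",cv2.resize(im[160:280,170:290,::-1],(600,600),interpolation=cv2.INTER_CUBIC))
E
```

```text
time: 13.55
tool_pos: [0.5322, -0.1447, 0.0576]
tool_rot: [-0.004, 0.722, 0.691, -0.004]
contact_force: [-23.0, 1.3, 21.5]
gripper_width: 0.13
[ 0.53214562 -0.1446873   0.05760054] [-22.25072174   0.93848665  20.82852609] 0.0020032336993711045
tcp in jig -0.04542849944496113 -0.00046893239739587324
```

View pics/c4.png

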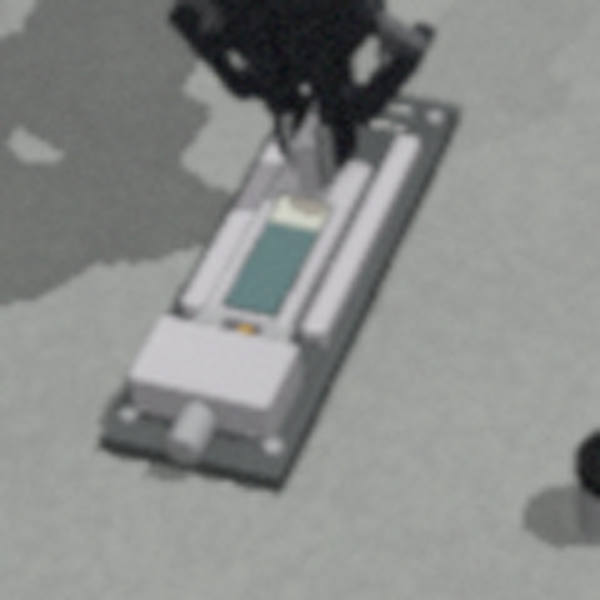

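The move stopped dead: 1.5 mm commanded gave no motion and 6 N more push. The picture shows the front at the lugs, and the jig-frame position (about -0.046) matches home. Handing in.

```bash
python3 -c "
from plant import manip
manip.job_done();s=manip.state();print(s['time'],s['tool_pos'],s['contact_force'],s['gripper_width'])"
```

```text
the job is handed in; nothing more can be done
the job is handed in; nothing more can be done
```

The job is handed in, with the slide carrier held hard against the two stop lugs. The simulator gave no verdict, and its closing message replaced my last state reading. The figures below are from just before hand-in, at about 14 s of the 53 s allowed.

**What I did:** I gripped the bare aluminium carrier with the long slide by its fin and set it flat between the rails, front clear of the plunger. I held it there for over 0.4 s, with about 5 N of support from the bed. Then I pushed it along the rails against the plunger and kept the grip.

**Last checks:**
- **At the stops:** the last 1.5 mm of commanded push gave no motion, and the push rose from about 16 N to 22 N. The plunger accounts for about 9 N of that.
- **Position:** the fin is at about x = -0.046 m in the jig's frame, where home is -0.046. It is about 0.5 mm off centre, at a tool height of 57.6 mm, and the arm is at rest.
- **Tilt:** the tool leans about 0.01 rad from the push. I did not measure the carrier's own tilt.
- **Bystanders:** I saw nothing touched or moved, but I did not measure their positions again.

**Disagreement:** my first fit of the jig's bed was 93 mm wide instead of 90, because it included a side face. I used the rail edges instead, which gave a channel 49.6 mm wide against the stated 50.

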